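Proof-pull a screwed-in hook with the bench spring gauge

ROBOT

A 6-joint arm with a two-finger parallel gripper is mounted at the origin on the work surface. World frame = base frame: x ahead of the robot, y to its left, z up, the work surface at z = 0. Lengths are in m, angles in rad, forces in N, time in s.
With the tool pointing down it reaches from about 0.35 to 0.875 m from the base axis. Payload 15.5 kg.
Tool frame: the origin (TCP) lies midway between the tips of the shut fingers; the grasp point (between the pads) lies 19 mm behind it; z points along the fingers, y is the line along which they close (so a half turn about z gives the same grasp; the last joint's range is limited). The gripper opens to 85 mm and grips with 20 to 120 N. Pads are 22 mm wide; open, the fingers measure 114 mm over their backs; the gripper's body (76 mm by 85 mm) begins 54 mm behind the grasp point. The pads swing forward as they close: fully open they stand 13 mm farther back than shut.
Start: joints at [-1.401, 0.494, 1.345, -0, 1.302, -0.096], TCP at [0.164, -0.603, 0.231] pointing down, gripper open.
Joint ranges: [-2.91, 2.91], [-0.82, 2.16], [0.22, 2.67], [-1.22, 4.37], [0.12, 2.79], [-3.08, 3.08]. Speed limits (rad/s): [1.89, 1.89, 2.57, 3.01, 3.01, 3.01].

INTERFACE

Orientations are given as a 3x3 rotation matrix whose columns are the frame's x, y, z axes.
In Python, from station import ctrl gives the robot as it stands. Calls block until the motion is done:
- ctrl.movep(position, orientation): joint-space move of the TCP to a pose.
- ctrl.move_linear(position, ori=None, rate=0.15, f_stop=None): straight line of the TCP; ori=None keeps the orientation; rate is the mean speed in m/s. With f_stop (N) it stops when the force on the tool has changed by that much, and returns True; else False.
- ctrl.goto_joints(angles): joint-space move.
- ctrl.set_gripper(opening, newtons=None): finger opening in m; newtons is the grip in N (None keeps the last); returns when the fingers have stopped.
- ctrl.dwell(seconds).
- ctrl.solve_ik(position, orientation): joint angles nearest the present ones, or None.
- ctrl.observe(): the state.
- ctrl.grab_frame(name): name is "side" or "top"; returns the picture (384x512x3 uint8, red, green, blue); there is no depth.
- ctrl.calibration(name): a dict with "fovy" (degrees; the focal length in pixels is half the picture's height over the tangent of half this angle, whatever the lens; pixels are square), "cx", "cy" (the principal point, pixels), "R" (3x3) and "t" (3): a world point X has camera coordinates R X + t. Camera axes: x right, y down, z forward; pixel columns grow to the right and rows downward; lengths in m; the calibration is good to about 2 mm. A picture is of the moment at which its call begins. calibration takes no time and is no camera call.
A pose or a line that the arm cannot do raises ctrl.MotionError and nothing moves.
- ctrl.sign_off(): hands the job in; it is judged then, once.
The state is a dict: "time": time; "joint_pos": joint angles; "qd": joint speeds; "joint_torque": joint torques, N m; "position": TCP position; "tool_rot": TCP orientation; "force": force on the tool from outside, world axes, zero at the start; "ft_torque": the same for the moment, N m; "grip_width": finger opening in m; "gripper_force": force on a finger pad.
Only numpy, scipy, OpenCV 4.12 (cv2) and the standard library are available. Lean on these libraries where they do the work, as an engineer would, in place of code of your own. Each camera call takes 0.05 s, during which the arm holds its last target. There are 200 camera calls.

TASK

Proof-pull the hook in the shingle blank clamped in the vice: take the spring gauge by its D-handle and draw it straight out until the gauge's pointer stands level with the set marker on the scale, without going clearly past it, and keep it there for a good two seconds. Then ease the handle all the way back home under control, never letting it snap back, and let go of it. Do not shift the set marker or the other things on the bench.

Things in the scene. Friction and masses are not known exactly. Their poses are not given: they have to be found in the camera images.
- gauge_axis (a point): Point 55 mm above the bench on the pull axis, at the front face of the spring gauge's aluminium case (210 x 80 mm, top 80 mm high), which is fixed to the bench; behind it a vice grips an upright pale blank 130 mm high. x points from the D-handle towards the vice, so the handle is drawn along -x; y is level, across the gauge; z up. Home, the grip bar is 95 mm in front of this point.
- grip_bar (a point): Centre of the D-handle's wooden grip bar: level, round, 22 mm thick, 102 mm clear between two steel side arms, lying along the gauge's y, 55 mm above the bench with nothing under it but the bench. The arms run back to a steel cross yoke; between bar and yoke an opening 52 mm along the pull by 102 mm across takes a finger from above. It moves with the pull.
- pointer (a point): Tip of the black pointer on top of the gauge's case, on the pull axis, 85 mm above the bench. It is rigid with the D-handle and moves with it, millimetre for millimetre, along the paper scale (lines 10 mm apart) towards the handle end as the handle is drawn. Axes as gauge_axis.
- mark (a point): Tip of the set marker, a dark steel clip with a brass thumb screw on the other edge of the scale, 85 mm above the bench; its tip faces the pointer's. Clamped: about 15 N shifts it. Pointer and marker are level when they have the same position along the pull axis. It stands 65 to 110 mm from the pointer's home. Axes as gauge_axis.
- puller (a joint): How far handle and pointer are drawn out, m: 0 is home (against its stop, where the spring returns it), 0.13 the end of travel. The spring pulls back with about 3 N at home and 0.9 N more for each 10 mm (13 N at 110 mm), lightly damped; let go from far out, it snaps back at about 0.5 m/s.
- shingle_stack: Bystander, loose: stack of five pale shingles, 200 x 95 x 50 mm, lying beside the gauge on the side away from the robot; origin under its centre.
- mallet: Bystander, loose: wooden mallet lying beside the gauge on the robot's side: head 70 x 110 x 66 mm at the vice end, round handle 26 mm thick and 200 mm long pointing the way the gauge is pulled; origin on the bench, 90 mm from the head's centre, under the handle.
- glue_bottle: Bystander, loose: white plastic glue bottle, 66 mm across, 170 mm tall, standing; origin under its centre.
- mug: Bystander, loose: white mug, 80 mm across, 90 mm tall; origin under its centre.
- try_square: Bystander, loose: try square lying flat, 200 x 130 mm, up to 18 mm high, dark wood stock and steel blade; origin near the middle of its outline.

How it is judged:
On the way:
1. the pointer stands level with the set marker (within 8 mm along the scale), still, for 1.5 s (x of pointer in the frame of mark between -0.008 and 0.008 m and velocity of joint puller between -0.02 and 0.02 m/s), for 1.5 s.
At the end, for the whole second after the job is handed in: The handle is fully home (within 5 mm of its stop) and still, after having been held level with the mark; the set marker is where it was (within 6 mm) and each bystander within 30 mm of where it was (value of joint puller below 0.005 m and velocity of joint puller between -0.01 and 0.01 m/s and distance of mark from where it was at the start of the episode below 0.006 m and distance of each of shingle_stack, mallet, glue_bottle, mug, try_square from where it was at the start of the episode below 0.03 m); the robot touches nothing.
It fails at once if the pointer goes more than 15 mm past the set marker (x of pointer in the frame of mark below -0.015 m).
It fails at once if the handle snaps back (returns faster than 0.35 m/s) (velocity of joint puller below -0.35 m/s).
It fails at once if the set marker is shifted by more than 6 mm (distance of mark from where it was at the start of the episode above 0.006 m).
It fails at once if a bystander is moved by more than 30 mm (distance of any of shingle_stack, mallet, glue_bottle, mug, try_square from where it was at the start of the episode above 0.03 m).
It also fails if it takes over 48 s, if anything falls off the work surface, if the arm or the gripper's body presses on something with over 40 N, if the wrist force passes 120 N, or if a joint passes its speed limit or range.

## Working session

There is one attempt and no reset: what is moved stays moved. The work goes in short steps, each a Python script; the robot and the scene stay as the last script left them, time stands still between calls to the robot, and variables do not carry over. Pictures are saved under pics/ and viewed, at most 10 in all, crops included, and the job is handed in when it is done.

```bash
mkdir -p pics; cat > h.py <<'E'
import numpy as np, cv2
from station import ctrl
def ray(n,u,v,z):
    c=ctrl.calibration(n); R=np.array(c["R"]);t=np.array(c["t"]); f=192/np.tan(np.radians(c["fovy"]/2))
    d=R.T@np.array([(u-c["cx"])/f,(v-c["cy"])/f,1]); o=-R.T@t
    return o+d*(z-o[2])/d[2]
def proj(n,X):
    c=ctrl.calibration(n); p=np.array(c["R"])@X+np.array(c["t"]); f=192/np.tan(np.radians(c["fovy"]/2))
    return np.array([c["cx"]+f*p[0]/p[2],c["cy"]+f*p[1]/p[2]])
def snap(n,name,box=None,k=1):
    a=ctrl.grab_frame(n)[:,:,::-1]
    if box: a=a[box[1]:box[3],box[0]:box[2]]
    cv2.imwrite("pics/"+name,cv2.resize(a,None,fx=k,fy=k,interpolation=cv2.INTER_CUBIC))
E
python3 - <<'E'
from h import *
for n in("top","side"):
    snap(n,n+"0.png"); c=ctrl.calibration(n); print(c, -np.array(c["R"]).T@c["t"])
print(ctrl.observe())
E
```

```text
{'fovy': 48.960974323915146, 'cx': 255.5472428445727, 'cy': 187.05381250974804, 'R': array([[-2.03707419e-02, -9.99792296e-01, -6.31261995e-04],
       [-9.96014941e-01,  2.03486049e-02, -8.68341633e-02],
       [ 8.68289728e-02, -1.14012995e-03, -9.96222580e-01]]), 't': array([-6.23733193e-04,  5.81670180e-01,  1.10309127e+00])} [ 0.4835592  -0.01120211  1.14943288]
{'fovy': 55.735369219143365, 'cx': 250.1879994111907, 'cy': 187.63196876196278, 'R': array([[-0.79113181, -0.61123808,  0.0223265 ],
       [-0.35249719,  0.42580202, -0.83332969],
       [ 0.49985617, -0.66714365, -0.55232523]]), 't': array([0.4374918 , 0.26575756, 0.85855074])} [0.01064059 0.72702821 0.68589524]
{'time': 0.1, 'joint_pos': array([-1.40151193e+00,  4.94146762e-01,  1.34606629e+00, -2.03527869e-05,
        1.30247983e+00, -9.54841932e-02]), 'qd': array([ 7.90308884e-04, -3.05138677e-04, -2.20722175e-03,  8.73217043e-05,
       -1.29049984e-03,  5.72825170e-04]), 'joint_torque': array([-8.14430787e-04, -8.83589387e+01, -3.84562504e+01, -2.35244197e-04,
        5.13562001e-03,  3.34446599e-05]), 'position': array([ 0.16350626, -0.60290484,  0.23074486]), 'tool_rot': array([[ 9.65151678e-01,  2.61691034e-01, -2.04706043e-04],
       [ 2.61691100e-01, -9.65151076e-01,  1.08118815e-03],
       [ 8.53649865e-05, -1.09708030e-03, -9.99999395e-01]]), 'force': array([ 0.23023343, -0.19064236,  0.28556089]), 'ft_torque': array([-1.53395657e-03, -6.77741329e-05,  2.88641346e-02]), 'gripper_force': 0.0, 'grip_width': 0.08547556615916092}
```

View pics/top0.png

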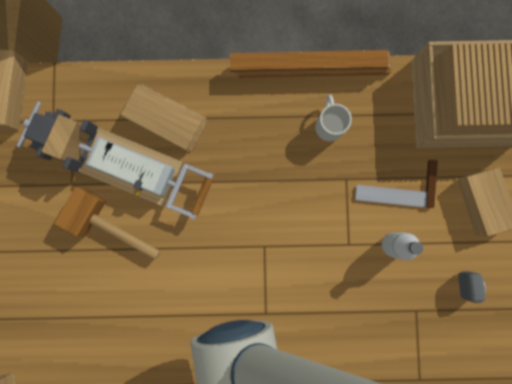

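View pics/side0.png

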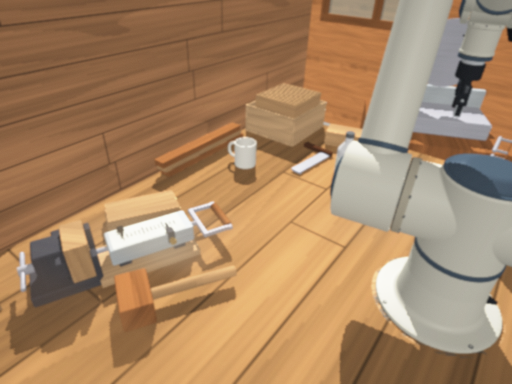

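Top view: the gauge runs from the vice at (50,135) to the grip bar at (203,195). The dark items on the scale are near (107,148) and (138,183). Next I'll enlarge that area.

```bash
python3 - <<'E'
from h import *
snap("top","t1.png",(70,115,220,225),5)
snap("side","s1.png",(90,180,240,280),5)
E
```

```text
(no output)
```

View pics/t1.png

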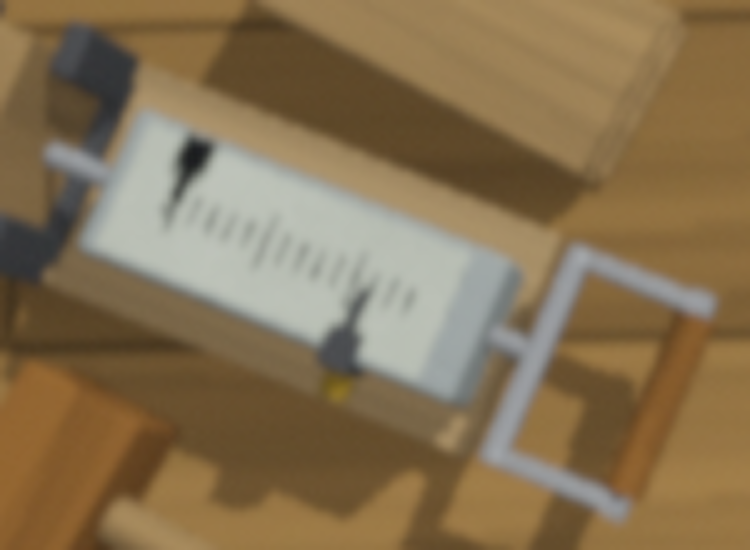

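View pics/s1.png

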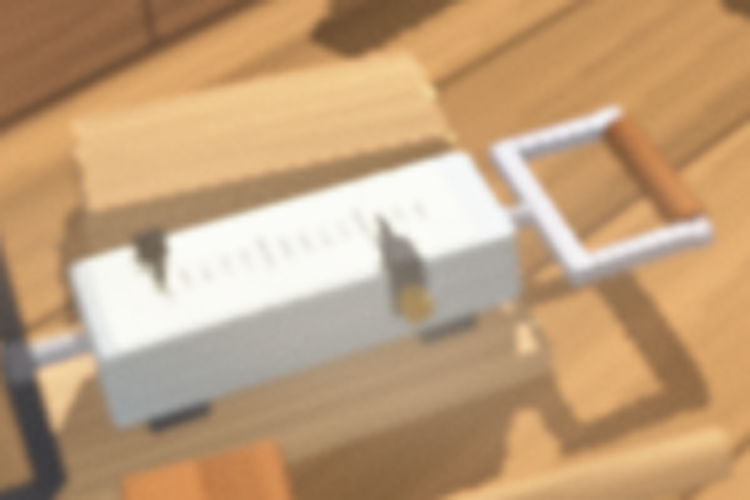

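The top crop shows the pointer tip at about (170,214), the marker tip at (369,287), and bar ends at (698,305) and (625,497). In the side crop they are at about (168,290), (381,215), and bar ends (620,120) and (697,220).

```bash
python3 - <<'E'
from h import *
from scipy.optimize import least_squares
T=lambda x,y:((x+.5)/5-.5+70,(y+.5)/5-.5+115)
S=lambda x,y:((x+.5)/5-.5+90,(y+.5)/5-.5+180)
def tri(p,q):
    r=least_squares(lambda X:np.r_[proj("top",X)-p,proj("side",X)-q],[.5,.3,.08]); return r.x,r.fun
P=ray("top",*T(170,214),.085);M=ray("top",*T(369,287),.085)
a=ray("top",*T(698,305),.055);b=ray("top",*T(625,497),.055)
print("ptr",P,"mark",M,"bar",a,b,np.linalg.norm(a-b))
for p,q in((T(170,214),S(168,290)),(T(369,287),S(381,215)),(T(698,305),S(620,120)),(T(625,497),S(697,220))):print(tri(p,q))
B=(a+b)/2
# yoke, case side edges (z=.08)
y1=ray("top",*T(578,250),.055);y2=ray("top",*T(495,455),.055)
F1=ray("top",*T(520,268),.08);F2=ray("top",*T(462,400),.08);K1=ray("top",*T(143,110),.08);K2=ray("top",*T(82,242),.08)
print("yoke",y1,y2,"case",F1,F2,K1,K2)
e=lambda v:np.degrees(np.arctan2(v[1],v[0]))
perp=lambda v:e(np.array([-v[1],v[0]]))
for v in (M-P,F1-K1,F2-K2,(F1+F2)/2-(K1+K2)/2,B-P): print("dir",e(v))
print(perp(b-a),perp(y2-y1), perp(F2-F1),perp(K2-K1),np.linalg.norm(F1-K1),np.linalg.norm(F2-F1))
F=(F1+F2)/2;print("B",B,np.hypot(*(B-F)[:2]),np.hypot(*(M-P)[:2]), np.hypot(*B[:2]))
E
```

```text
ptr [0.66013619 0.37342037 0.085     ] mark [0.62056256 0.2718318  0.085     ] bar [0.61144006 0.10794799 0.055     ] [0.51210526 0.14685563 0.055     ] 0.10668274139680055
(array([0.66065422, 0.3742916 , 0.08313559]), array([-0.07645342, -0.07932286,  0.10237746,  0.02774336]))
(array([0.62079531, 0.27180591, 0.08645534]), array([-0.1417915 , -0.16140167,  0.21393714,  0.04617946]))
(array([0.60966161, 0.10649885, 0.05989319]), array([ 0.35751436,  0.4540685 , -0.64057657, -0.09805253]))
(array([0.51269863, 0.14667644, 0.05989069]), array([-0.20651811, -0.27573953,  0.35893096,  0.04498018]))
yoke [0.6416959  0.17044892 0.055     ] [0.53524667 0.21416322 0.055     ] case [0.62940998 0.19600042 0.08      ] [0.56237455 0.22572275 0.08      ] [0.71532929 0.38971259 0.08      ] [0.64740767 0.42010975 0.08      ]
dir -111.28330581403573
dir -113.9192530777792
dir -113.62660908955029
dir -113.77284125836015
dir -111.7925970873147
-111.38937931919483 -112.32592887327131 -113.91165645890949 -114.11008928473971 0.21191161718522247 0.07332915954078123
B [0.56177266 0.12740181 0.055     ] 0.09016474516235268 0.10902435221278561 0.5760379684390387
```

```bash
cat >> h.py <<'E'
th=np.radians(-112.8); D=np.array([np.cos(th),np.sin(th),0])
B=np.array([.5615,.127,0])
def ori():
    z=np.array([0,0,-1.]); c=[]
    for s in(1,-1):
        y=s*D; R=np.c_[np.cross(y,z),y,z]; q=ctrl.solve_ik(B+[0,0,.2],R)
        if q is not None:c.append((abs(q[5]),s,R,q))
    return min(c,key=lambda t:t[0])
E
python3 - <<'E'
from h import *
_,s,R,q=ori();print(s,q)
p=ctrl.observe()["position"]
ctrl.move_linear(p+[0,0,.1],rate=.2)
P=B+.003*D
ctrl.movep(P+[0,0,.2],R)
ctrl.set_gripper(.055,30)
print(ctrl.move_linear(P+[0,0,.11],rate=.12),ctrl.observe()["time"])
snap("side","s2.png",(120,120,280,240),5)
print(ctrl.observe()["position"],P,proj("side",B+[0,0,.055]))
E
```

```text
-1 [ 1.18722193e-01  4.56882697e-01  1.50938521e+00 -4.44089210e-16
  1.17532475e+00 -1.05413906e+00]
False 5.1083
[0.56087657 0.12428974 0.11077755] [0.56033745 0.12423441 0.        ] [220.71334042 214.60553643]
```

View pics/s2.png

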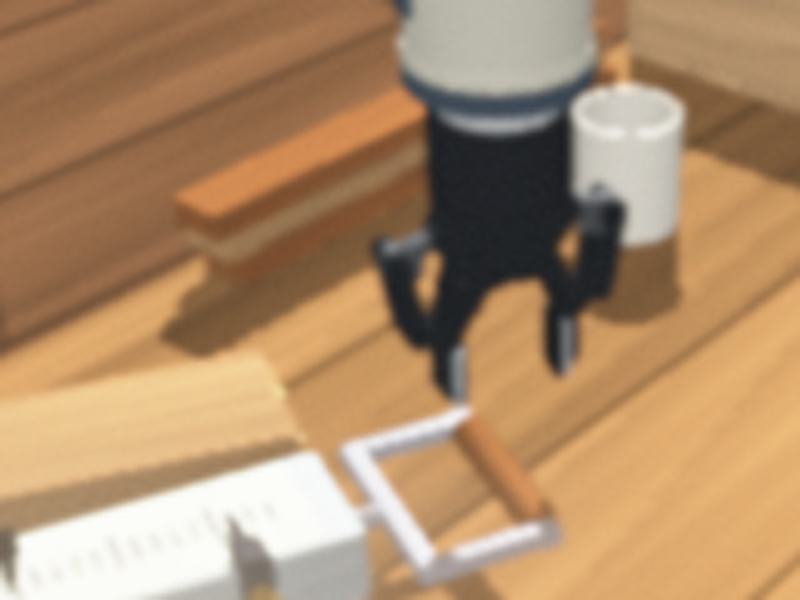

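The fingers straddle the bar about its middle: the bar runs (460,415)–(545,515) and the tips are at (455,395) and (562,370), still above it. I'll go down, grip, and draw most of the way.

```bash
python3 - <<'E'
from h import *
P=B+.003*D
print(ctrl.move_linear(P+[0,0,.036],rate=.08,f_stop=12))
o=ctrl.observe();print(o["position"],o["force"])
ctrl.set_gripper(0,40)
o=ctrl.observe();print(o["grip_width"],o["force"],o["gripper_force"],o["time"])
p0=o["position"];np.save("p0.npy",p0)
if .018<o["grip_width"]<.03:
    ctrl.move_linear(p0+.095*D,rate=.05)
    o=ctrl.observe();print((o["position"]-p0)@D,o["grip_width"],o["force"],o["force"]@D,o["time"])
snap("top","t2.png",(85,125,205,215),6)
E
```

```text
False
[0.56066385 0.12426783 0.03643302] [-0.14703666  0.32018039 -0.36079021]
0.020964144097025204 [-0.71683812  3.75586277  5.65570365] 38.810927867889404 6.6333
0.09431401841256322 0.02106485299555807 [-3.16532998 14.17162136  1.90830751] -11.8376808269543 8.675
```

View pics/t2.png

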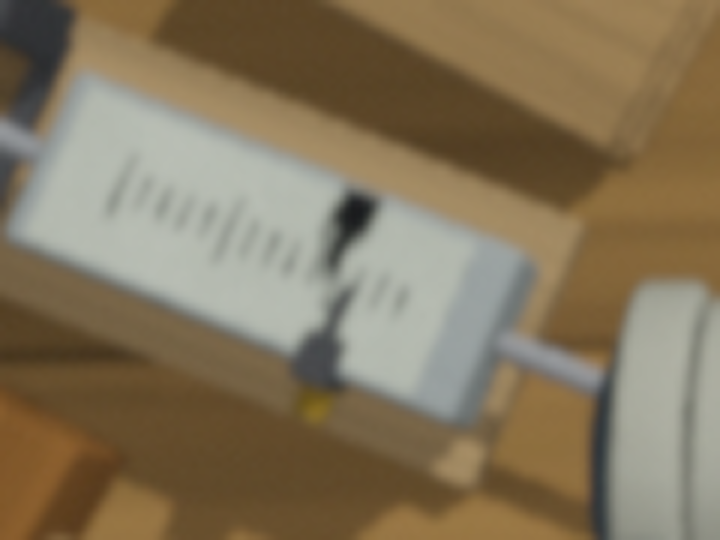

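The pointer tip is at about (331,268) and the marker tip at (352,288), so the pointer is about 10–11 mm short along the axis. I'll draw to 105 mm and look again.

```bash
python3 - <<'E'
from h import *
p0=np.load("p0.npy")
ctrl.move_linear(p0+.1057*D,rate=.03)
o=ctrl.observe();print((o["position"]-p0)@D,o["grip_width"],o["force"]@D,o["time"])
snap("top","t3.png",(115,145,175,195),12)
snap("side","s3.png",(135,205,195,255),12)
E
```

```text
0.10510164601821621 0.020620159461871 -13.28635555762317 9.2333
```

View pics/t3.png

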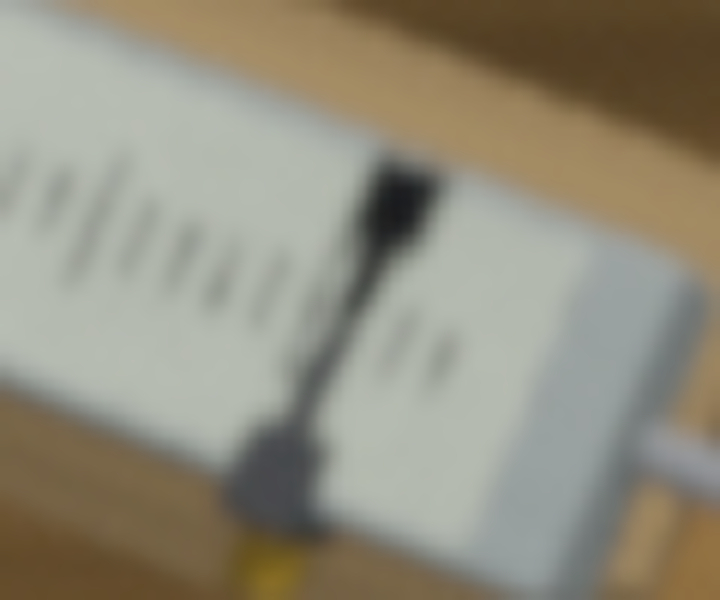

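View pics/s3.png

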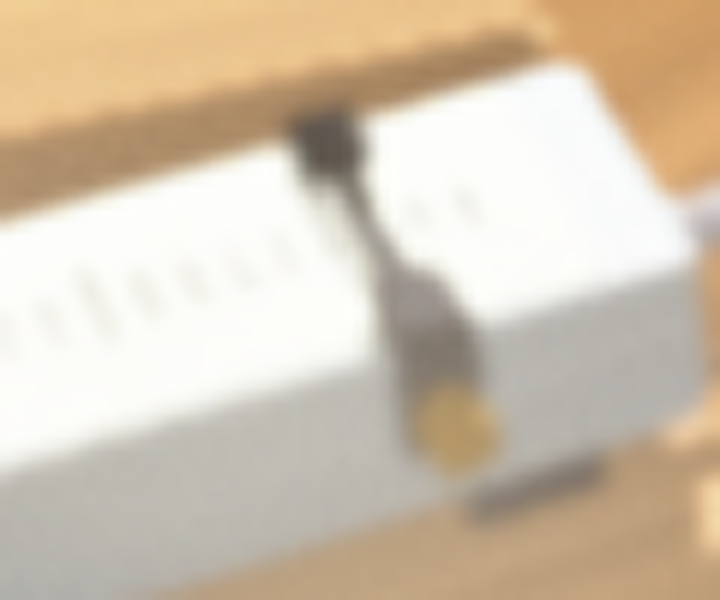

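The pointer (head (400,200) in the top crop) and the marker (body (280,480)) form one continuous straight needle in both views, parallel to the scale lines, so they are level. I'll hold, return home at a gentle speed, release and back off.

```bash
python3 - <<'E'
from h import *
p0=np.load("p0.npy")
ctrl.dwell(3)
print(ctrl.move_linear(p0+.010*D,rate=.05))
print(ctrl.move_linear(p0-.003*D,rate=.02,f_stop=20))
o=ctrl.observe();print((o["position"]-p0)@D,o["grip_width"],o["force"]@D,o["time"])
ctrl.set_gripper(.05,30)
p=ctrl.observe()["position"]
ctrl.move_linear(p+[0,0,.2],rate=.1)
ctrl.dwell(.5)
o=ctrl.observe();print(o["position"],o["force"],o["time"])
snap("top","t4.png",(70,115,220,225),5)
E
```

```text
False
False
-0.0030297431457729173 0.021097378969075077 -2.632329929538214 15.2
[0.56204213 0.12716824 0.23656134] [-0.20394247 -0.86307759  0.03385848] 18.2417
```

View pics/t4.png

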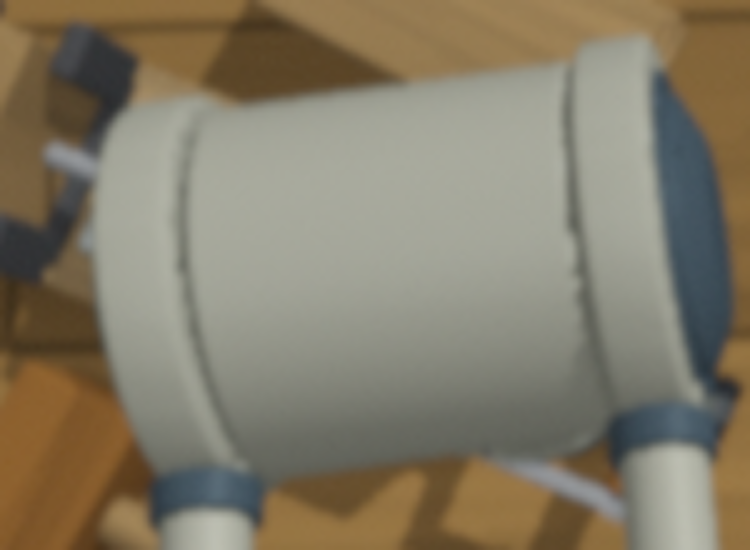

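The arm blocks the top view here. I'll move clear of the handle and check with the side camera.

```bash
python3 - <<'E'
from h import *
p=ctrl.observe()["position"]
ctrl.move_linear(p+[-.05,-.18,.05],rate=.15)
ctrl.dwell(.3)
snap("side","s4.png",(90,180,240,280),5)
a=cv2.imread("pics/s1.png");b=cv2.imread("pics/s4.png");print(np.abs(a.astype(int)-b).mean(), ctrl.observe()["time"])
cv2.imwrite("pics/cmp.png",cv2.resize(np.vstack([a,b]),(450,600)))
E
```

```text
11.090824 20.0833
```

View pics/cmp.png

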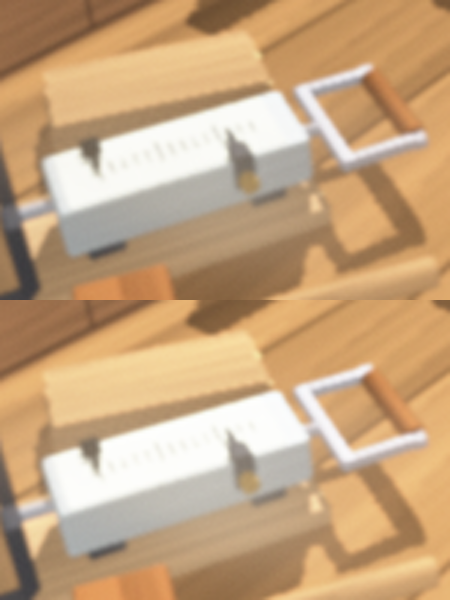

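Before (top) and after (bottom) match: the pointer (93,155 / 93,455), the marker and the handle are all where they started, and the arm is clear.

```bash
python3 -c "
from station import ctrl
print(ctrl.sign_off())"
```

```text
the job is handed in; nothing more can be done
None
```

I drew the hook out to the set marker (about 105 mm), held it level for 3 s, eased it back home and let go; the last picture shows the handle, pointer and marker back where they started, and the job is handed in, though no verdict came back.

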